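# Fit the hole cover into the nest-box roof

## Task

Close the inspection hole of the plywood nest-box roof board with the larger of the two round wooden covers. Tilt the cover, put one edge into the round recess under the metal keeper plate first, then lower the other edge until the cover lies flat on the bottom of the recess, and let go of it.

Things in the scene. Friction and masses are not known exactly. Their poses are not given: they have to be found in the camera images.
- cover: The larger of two alike pale plywood covers on the bench: disc 90 mm across, 6 mm thick (the other: 60 mm, would fall through the hole). A bar handle stands across its middle, 44 mm long, 12 wide, its top 36 mm above the disc's underside. About 0.1 kg. Origin: centre of the underside; z up through the handle, x along the bar. Any heading in the recess will do.
- seat (a point): Centre of the recess floor in the fixed plywood board (180 x 160 x 20 mm, flat on the bench). Round recess 106 mm across, 8 mm deep, floor 12 mm above the bench, with a 64 mm hole through its middle. z up; x points level, away from the aluminium keeper plate, which is on the board's side toward the robot, give or take the board's yaw.
- under_keeper (a point): Point at recess-floor height at x = -43 mm from seat, mid under the keeper's overhang, where the low edge goes first. The plate, 90 mm wide, 4 thick, overhangs the recess 20 mm: inner edge at x = -33, recess wall at x = -53. Its underside is 13 mm above the recess floor: the cover enters tilted 10 to 20 degrees; level, it can neither drop past the plate nor slide in.
- seat_far (a point): Point at recess-floor height at the recess wall opposite the keeper plate, x = +53 mm from seat: where the raised edge of the cover is lowered last.
Things that resemble listed ones, but are neither listed nor needed, are in the scene too. Leave any blue or turquoise look-alike of the cover alone.

How it is judged (in metres and radians):
On the way:
1. the cover is tilted over the recess, its low edge under the keeper plate's side near the recess floor and the opposite side still raised (z of under_keeper in the frame of cover above -0.007 m and z of seat_far in the frame of cover below -0.009 m and horizontal distance between cover and seat below 0.03 m), for 0.1 s.
At the end, for the whole second after the job is handed in: The larger cover lies at rest on the recess floor under the keeper plate: its centre within 12 mm of the recess centre and within 3 mm of the floor's height (the whole recess leaves it 8 mm of play all round), tilted less than 10 degrees, handle up (horizontal distance between cover and seat below 0.012 m and z of cover in the frame of seat between -0.003 and 0.003 m and angle between cover's own z axis and vertical below 0.17 rad and linear speed of cover below 0.02 m/s); the robot touches nothing.
It also fails if it takes over 42 s, if anything falls off the work surface, if the arm or the gripper's body presses on something with over 40 N, if the wrist force passes 120 N, or if a joint passes its speed limit or range.

## Robot

A 6-joint arm with a two-finger parallel gripper is mounted at the origin on a cart in front of the work surface, level with it; the furniture and walls round the work are solid. World frame = base frame: x ahead of the robot, y to its left, z up, the work surface at z = 0. Lengths are in mm, angles in rad, forces in N, time in s.
With the tool pointing down it reaches from about 300 to 750 mm from the base axis. Payload 8.5 kg.
Tool frame: the origin (TCP) lies midway between the tips of the shut fingers; the grasp point (between the pads) lies 19 mm behind it; z points along the fingers, y is the line along which they close (so a half turn about z gives the same grasp; the last joint's range is limited). The gripper opens to 88 mm and grips with 3 to 60 N. Pads are 18 mm wide; open, the fingers measure 123 mm over their backs; the gripper's body (75 mm by 187 mm) begins 45 mm behind the grasp point.
Start: joints at [1.064, 0.381, 1.297, -0, 1.464, -0.215], TCP at [158.213, 526.734, 211.448] pointing down, gripper open.
Joint ranges: [-3.11, 3.11], [-0.89, 2.33], [0.22, 2.48], [-1.42, 4.56], [0.17, 2.85], [-2.88, 2.88]. Speed limits (rad/s): [2.39, 2.39, 3.14, 3.14, 3.14, 3.14].

## Interface

Orientations are given as a 3x3 rotation matrix whose columns are the frame's x, y, z axes.
In Python, from cell import env gives the robot as it stands.
- The arm moves only by the tool step_arm, never from a script. Its argument "plan" is a list that holds one entry, the list of rows, each a list of 5 numbers: the shift along the tool's x, y, z in m, then the turn about the tool's z in degrees, then the gripper's target within -1 to 1 (shut at 1, half-way at 0, fully open at -1). In form: [[[tx, ty, tz, yaw, claw], ...]]. A call has 1 to 20 rows; each row shifts and turns the commanded pose from where the row before left it, along the tool's axes as they then stand; what a row does not reach is not made up. A row lasts 1/8 s, in which the tool goes at most 62.5 mm and 10.7 degrees, less where a joint would pass 70% of its speed; a pose out of reach is approached as far as the arm can. A call is refused whole if a number of a shift passes 0.0625 or a number of a turn 10.7, either way. A call with a gripper value outside its range is refused whole. The fingers move at their own pace and stop on an object; the grip force is fixed at half the most. Time passes only in rows, so rows that do not move let the fingers close. It gives the time, the measured TCP pose, the force, the opening and the grip force at its end, in the units of the state.
- env.sense(): the state, without advancing time (a new reading comes with each control period).
- env.capture(name): name is "scene" or "top" or "wrist"; returns a dict with "frame" (400x640x3 uint8, red, green, blue), "fx", "fy", "cx", "cy" (pixels), "world_to_cam" (4x4, takes a point from world to camera coordinates). Camera axes: x right, y up, looking along -z (the intrinsics and any distortion apply to the point x, -y, -z); pixel columns grow to the right and rows downward; lengths in mm; the calibration is good to about 2 mm. A picture is of the moment at which its call begins. There is no depth.
- env.hand_in(): hands the job in; it is judged then, once.
The state is a dict: "time_s": time; "joints": joint angles; "dq": joint speeds; "tau": joint torques, N m; "position": TCP position; "orientation": TCP orientation; "force": force on the tool from outside, world axes, zero at the start; "ft_torque": the same for the moment, N m; "opening": finger opening in mm; "finger_force": force on a finger pad.
Only numpy, scipy, OpenCV 4.12 (cv2) and the standard library are available. Lean on these libraries where they do the work, as an engineer would, in place of code of your own. Each camera call takes 0.05 s, during which the arm holds its last target. There are 200 camera calls.

## Working session

There is one attempt and no reset: what is moved stays moved. The work goes in short steps, Python scripts to look and compute and a tool call to move; the robot and the scene stay as the last step left them, time stands still between calls to the robot, and variables do not carry over. Pictures are saved under pics/ and viewed, at most 10 in all, crops included, and the job is handed in when it is done.

Besides the shell and the picture viewer there is one more tool, called after ">>>" by a JSON object that holds its "op" and its "data", one argument or row to a line. step_arm: Moves the arm, as the interface text tells. Its arguments: {"type":"object","properties":{"plan":{"type":"array"}},"required":["plan"]}

```bash
mkdir -p pics && ls && python3 - <<'E'
from cell import env
import cv2,numpy as np
s=env.sense();print(s)
for n in("top","scene"):
    c=env.capture(n);cv2.imwrite(f"pics/{n}0.png",c["frame"][:,:,::-1]);print(n,c["fx"],c["fy"],c["cx"],c["cy"],c["world_to_cam"].round(3).tolist(),[k for k in c])
E
```

```text
pics
{'time_s': 0.0, 'joints': array([ 1.06365841e+00,  3.81203226e-01,  1.29825347e+00,  3.21154380e-06,
        1.46356540e+00, -2.15299884e-01]), 'dq': array([-5.50670063e-04, -1.04192648e-03, -8.06941986e-04,  2.63528792e-03,
        6.13374836e-04, -9.73367476e-05]), 'tau': array([-1.45764461e-03, -4.37917721e+01, -2.24557614e+01,  7.12553342e-02,
        3.52117571e-02, -1.35431542e-04]), 'position': array([158.08993597, 526.46743751, 210.83636516]), 'orientation': array([[-9.57716461e-01,  2.87712869e-01, -6.97039298e-04],
       [ 2.87713548e-01,  9.57715697e-01, -1.24797974e-03],
       [ 3.08505646e-04, -1.39575839e-03, -9.99998978e-01]]), 'force': array([ 0.67820204,  0.49101984, -1.28463517]), 'ft_torque': array([-0.02338076, -0.04191658,  0.00161892]), 'finger_force': 0.0, 'opening': 88.15942260402865}
top 366.8472480706271 366.8472480706271 313.4964150220376 195.54102085987452 [[-0.007, -1.0, 0.008, -169.42], [0.998, -0.006, 0.065, -510.413], [-0.065, 0.009, 0.998, -1211.373], [0.0, 0.0, 0.0, 1.0]] ['frame', 'fx', 'fy', 'cx', 'cy', 'world_to_cam']
scene 369.5004720651916 369.5004720651916 327.0550224887045 201.14234375755106 [[0.697, -0.717, -0.012, -470.83], [0.562, 0.536, 0.63, -237.302], [-0.445, -0.446, 0.776, -924.103], [0.0, 0.0, 0.0, 1.0]] ['frame', 'fx', 'fy', 'cx', 'cy', 'world_to_cam']
```

View pics/top0.png

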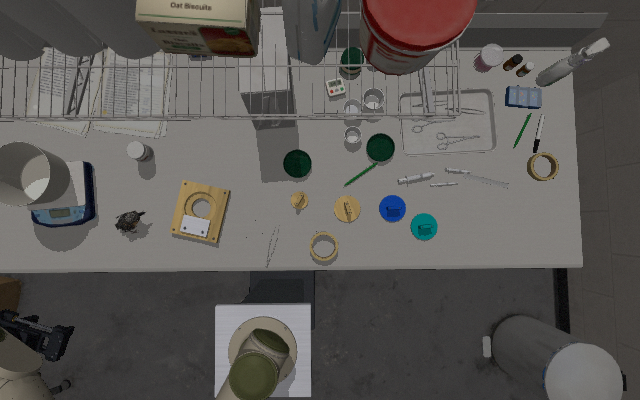

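View pics/scene0.png

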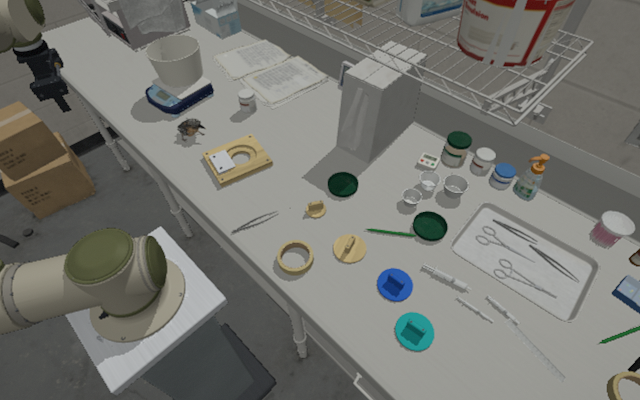

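Top view: the larger pale cover is at about (347,209), the small one at (299,200), and the board at (200,212) with the keeper at (196,226). The blue and turquoise look-alikes are at (392,208) and (424,227). The scene view agrees. Next I measure the positions coarsely.

```bash
cat > h.py <<'E'
from cell import env
import cv2,numpy as np
def ray(c,uv,z):
    W=np.array(c["world_to_cam"]);R,t=W[:3,:3],W[:3,3];o=-R.T@t
    uv=np.atleast_2d(uv).astype(float)
    d=np.c_[(uv[:,0]-c["cx"])/c["fx"],-(uv[:,1]-c["cy"])/c["fy"],-np.ones(len(uv))]@R
    return o+d*((z-o[2])/d[:,2])[:,None]
def proj(c,p):
    W=np.array(c["world_to_cam"]);q=np.atleast_2d(p)@W[:3,:3].T+W[:3,3]
    return np.c_[c["cx"]+c["fx"]*q[:,0]/-q[:,2],c["cy"]-c["fy"]*q[:,1]/-q[:,2]]
def wood(f):
    h=cv2.cvtColor(f,cv2.COLOR_RGB2HSV)
    return cv2.inRange(h,(10,60,90),(28,255,255))
E
python3 - <<'E'
from h import *
for n in("top","scene"):
    c=env.capture(n);m=wood(c["frame"])
    for k in cv2.findContours(m,cv2.RETR_EXTERNAL,cv2.CHAIN_APPROX_NONE)[0]:
        a=cv2.contourArea(k)
        if a<80: continue
        (u,v),(w,h_),an=cv2.minAreaRect(k)
        P=ray(c,k[:,0,:],6 if a<1200 else 20)
        mid=(P.min(0)+P.max(0))/2
        if 200<mid[0]<700 and abs(mid[1])<500:
            r=cv2.minAreaRect(P[:,:2].astype(np.float32));print(n,a,(round(u),round(v)),mid.round(),[np.round(x,1) for x in r])
E
```

```text
top 615.0 (323, 246) [ 340. -204.    6.] [array([ 340.5, -203.7]), array([93.9, 93.2]), np.float64(89.5)]
top 524.0 (347, 208) [ 467. -286.    6.] [array([ 467.2, -285.7]), array([87.9, 87.7]), np.float64(89.6)]
top 223.0 (299, 200) [ 497. -124.    6.] [array([ 496.9, -123.9]), array([54. , 57.5]), np.float64(89.7)]
top 2523.0 (199, 211) [461. 208.  20.] [array([461. , 208.1]), array([160.7, 180.1]), np.float64(76.6)]
scene 949.0 (294, 257) [ 347. -201.    6.] [array([ 344.8, -200.4]), array([104.5,  93.5]), np.float64(45.7)]
scene 702.5 (349, 248) [ 466. -288.    6.] [array([ 465.9, -286.8]), array([88.4, 86.9]), np.float64(43.6)]
scene 241.5 (316, 209) [ 499. -126.    6.] [array([ 496.3, -126.7]), array([59.5, 56. ]), np.float64(44.4)]
scene 2042.5 (237, 159) [459. 198.  20.] [array([459.3, 197.1]), array([176.9, 181.1]), np.float64(76.4)]
```

>>> {"op": "step_arm", "data": {
  "plan": [
    [[-0.046,-0.028,0,0,-1],[-0.046,-0.028,0,0,-1],[-0.046,-0.028,0,0,-1],[-0.046,-0.028,0,0,-1],[-0.046,-0.028,0,0,-1],[-0.046,-0.028,0,0,-1],[-0.046,-0.028,0,0,-1],[-0.046,-0.028,0,-3.3,-1],[0,0,0,0,-1],[0,0,0,0,-1]]
  ]
}}

```text
time_s: 1.45
position: [445.8, 206.6, 211.3]
orientation: [[-0.973, 0.233, -0.001], [0.233, 0.973, 0.0], [0.001, 0.0, -1.0]]
force: [-0.3, 0.0, -0.3]
opening: 87.9
finger_force: 0.0
```

```bash
python3 - <<'E'
from h import *
c=env.capture("wrist");cv2.imwrite("pics/w1.png",c["frame"][:,:,::-1]);s=env.sense();print(s["position"],s["orientation"].round(3).tolist(),s["joints"].round(3),s["time_s"],s["force"])
W=c["world_to_cam"];print(W.round(3).tolist(),-W[:3,:3].T@W[:3,3],c["fx"],c["cx"],c["cy"])
E
```

```text
[445.49734862 206.99218756 211.42376318] [[-0.973, 0.232, -0.0], [0.232, 0.973, 0.0], [0.0, 0.0, -1.0]] [ 0.193  0.278  1.454  0.     1.41  -1.144] 1.5 [-0.55490685  1.11425351  0.06731483]
[[0.233, 0.973, 0.001, -305.05], [-0.941, 0.225, -0.254, 406.18], [-0.247, 0.058, 0.967, -290.407], [0.0, 0.0, 0.0, 1.0]] [381.22065472 222.11300007 384.33128699] 293.1856124393484 314.8968737182492 200.21856957233737
```

View pics/w1.png

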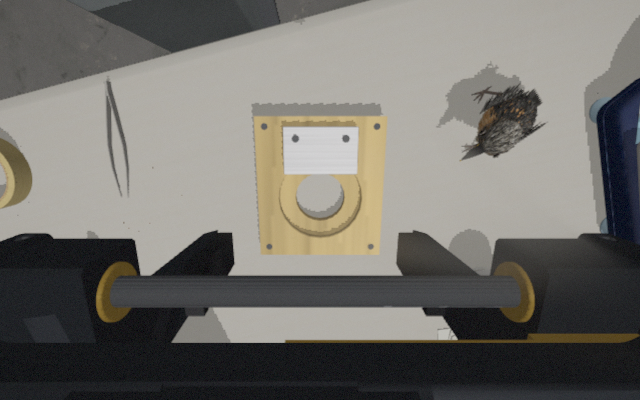

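Wrist view: the board spans (252–386, 115–255), the keeper's inner edge is at row ~174 between columns 283 and 358, the hole is at about (321,196), and the recess bottom is near (320,236). I'll fit these next.

```bash
python3 - <<'E'
from h import *
c=env.capture("wrist");f=c["frame"]
x0,y0,x1,y1=245,108,392,262
big=cv2.resize(f[y0:y1,x0:x1],None,fx=4,fy=4,interpolation=cv2.INTER_CUBIC);cv2.imwrite("pics/w1c.png",big[:,:,::-1])
m=wood(f);m[:y0]=0;m[y1:]=0;m[:,:x0]=0;m[:,x1:]=0
k=max(cv2.findContours(m,cv2.RETR_EXTERNAL,cv2.CHAIN_APPROX_NONE)[0],key=cv2.contourArea)
P=ray(c,k[:,0,:],20);r=cv2.minAreaRect(P[:,:2].astype(np.float32));print("board",r)
fill=np.zeros_like(m);cv2.drawContours(fill,[k],-1,255,-1)
inn=cv2.bitwise_and(fill,cv2.bitwise_not(m));inn=cv2.morphologyEx(inn,cv2.MORPH_OPEN,np.ones((3,3)))
for q in cv2.findContours(inn,cv2.RETR_EXTERNAL,cv2.CHAIN_APPROX_NONE)[0]:
    if cv2.contourArea(q)<100: continue
    print("inner",cv2.contourArea(q),cv2.boundingRect(q))
    for z in(29,12,0):
        Q=ray(c,q[:,0,:],z)[:,:2].astype(np.float32);print(z,cv2.minAreaRect(Q),cv2.minEnclosingCircle(Q))
E
```

```text
board ((461.43316650390625, 209.37527465820312), (159.81129455566406, 179.19692993164062), 76.58045196533203)
inner 5121.0 (282, 126, 77, 92)
29 ((440.2122802734375, 214.91355895996094), (90.3570556640625, 112.28480529785156), 76.60173034667969) ((432.315673828125, 216.0658416748047), 64.5220947265625)
12 ((443.04901123046875, 214.55299377441406), (94.67869567871094, 117.65524291992188), 76.60174560546875) ((434.7746887207031, 215.76043701171875), 67.60806274414062)
0 ((445.05145263671875, 214.29852294921875), (97.72930145263672, 121.4461441040039), 76.60173797607422) ((436.51055908203125, 215.54483032226562), 69.78645324707031)
```

View pics/w1c.png

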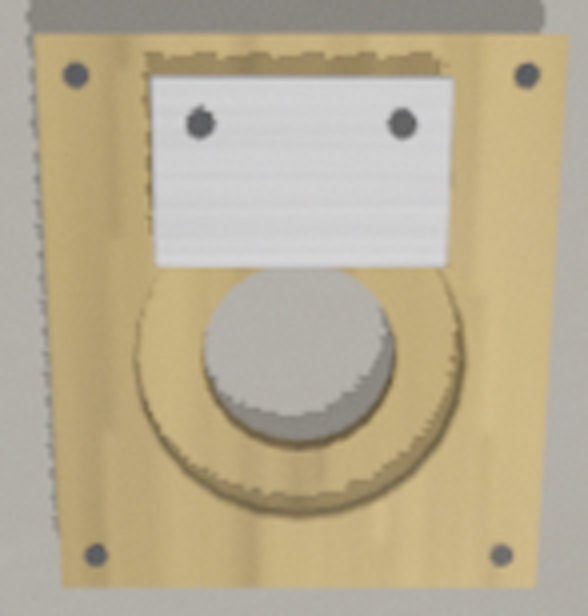

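The enlarged crop shows the keeper edge ends at about (284.2,174.5) and (356.8,174.5). The recess rim extremes are at (278.8,197.5), (361.2,197.5) and (319.8,237). The hole rim runs from (296,196) to (344,196), with its bottom at (320,219.8).

```bash
python3 - <<'E'
from h import *
c=env.capture("wrist");a=np.radians(-13.4);X=np.array([np.cos(a),np.sin(a)]);Y=np.array([-X[1],X[0]])
def g(pts,z,n):
    P=ray(c,pts,z)[:,:2];print(n,P.round(1).tolist(),"along X,Y:",(P@X).round(1),(P@Y).round(1));return P
K=g([(284.2,174.5),(356.8,174.5)],29,"keeper");print("seat from keeper",K.mean(0)+33*X)
R=g([(278.8,197.5),(361.2,197.5),(319.8,237)],20,"recess");print("seat", ((R[0]+R[1])/2@Y)*Y+(R[2]@X-53)*X)
H=g([(296,196),(344,196),(320,219.8)],12,"hole");print("seat",((H[0]+H[1])/2@Y)*Y+(H[2]@X-32)*X)
t=env.capture("top");print(proj(t,[460,200,12]))
E
```

```text
keeper [[431.5, 172.2], [452.1, 258.8]] along X,Y: [379.8 379.8] [267.5 356.5]
seat from keeper [473.88945725 207.84589659]
recess [[460.0, 156.5], [484.4, 259.4], [524.9, 195.4]] along X,Y: [411.2 411.2 465.4] [258.9 364.6 311.7]
seat [473.37090896 207.67082483]
hole [[465.0, 177.5], [479.5, 238.6], [504.2, 200.6]] along X,Y: [411.2 411.2 444. ] [280.4 343.3 312. ]
seat [473.0294015  207.89321818]
[[202.15167205 211.05518354]]
```

Three independent cues put the seat at (473.4, 207.8), with its x axis at -13.4°. Next I move over to the cover.

>>> {"op": "step_arm", "data": {
  "plan": [
    [[-0.0117,-0.0473,0,0,-1],[-0.0117,-0.0473,0,0,-1],[-0.0117,-0.0473,0,0,-1],[-0.0117,-0.0473,0,0,-1],[-0.0117,-0.0473,0,0,-1],[-0.0117,-0.0473,0,0,-1],[-0.0117,-0.0473,0,0,-1],[-0.0117,-0.0473,0,0,-1],[-0.0117,-0.0473,0,0,-1],[-0.0117,-0.0473,0,0,-1],[0,0,0,0,-1],[0,0,0,0,-1]]
  ]
}}

```text
time_s: 3.15
position: [450.4, -279.7, 211.4]
orientation: [[-0.973, 0.231, -0.0], [0.231, 0.973, 0.001], [0.0, 0.001, -1.0]]
force: [-0.3, 1.2, 0.5]
opening: 88.1
finger_force: 0.0
```

```bash
python3 - <<'E'
from h import *
c=env.capture("wrist");f=c["frame"];s=env.sense();print(s["position"],s["orientation"].round(3).tolist(),s["joints"].round(3),s["time_s"])
m=wood(f)
for k in cv2.findContours(m,cv2.RETR_EXTERNAL,cv2.CHAIN_APPROX_NONE)[0]:
    if cv2.contourArea(k)<800: continue
    P=ray(c,k[:,0,:],6)[:,:2].astype(np.float32);print(cv2.boundingRect(k),cv2.minAreaRect(P),cv2.fitEllipse(P))
u,v=proj(c,[467,-287,20])[0].astype(int);print(u,v)
x0,y0=max(u-75,0),max(v-70,0);print(x0,y0)
cv2.imwrite("pics/w2c.png",cv2.resize(f[y0:y0+140,x0:x0+150],None,fx=4,fy=4,interpolation=cv2.INTER_CUBIC)[:,:,::-1])
E
```

```text
[ 450.44335298 -279.46009186  211.58295069] [[-0.973, 0.231, -0.0], [0.231, 0.973, 0.0], [0.0, 0.0, -1.0]] [-0.779  0.346  1.352  0.     1.444 -2.117] 3.2
(416, 160, 46, 45) ((496.4234619140625, -123.37028503417969), (59.434757232666016, 58.31568145751953), 50.378746032714844) ((496.423583984375, -123.35009765625), (57.84858322143555, 59.19265365600586), 127.32221221923828)
(281, 155, 68, 66) ((466.968994140625, -283.70989990234375), (88.60956573486328, 87.76868438720703), 76.60928344726562) ((466.6102600097656, -283.5886535644531), (87.8515853881836, 88.08409881591797), 91.15852355957031)
(317, 26, 83, 90) ((340.4138488769531, -199.9373321533203), (98.41790008544922, 98.70162963867188), 76.72150421142578) ((340.69866943359375, -200.3088836669922), (97.80137634277344, 99.3204345703125), 37.10619354248047)
312 191
237 121
```

View pics/w2c.png

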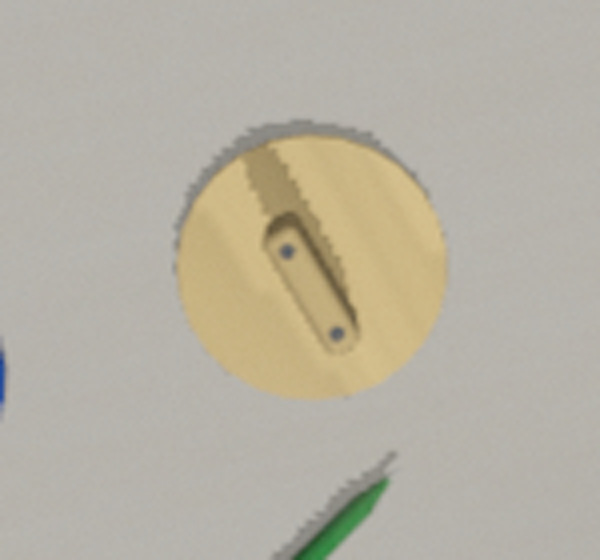

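The crop shows the cover disc and, on its bar, two screw heads at full-image (308.8,183.8) and (321.2,204.5). Next I work out the bar centre and heading.

```bash
python3 - <<'E'
from h import *
c=env.capture("wrist");P=ray(c,[(308.75,183.75),(321.25,204.5)],36)[:,:2];d=P[1]-P[0]
print(P,P.mean(0),np.linalg.norm(d),np.degrees(np.arctan2(d[1],d[0])))
s=env.sense();R=s["orientation"];t=np.r_[(P.mean(0)+[466.6,-283.6])/2,12]
print(t,R.T@(t-s["position"]))
E
```

```text
[[ 453.39247151 -287.4190721 ]
 [ 482.3185893  -278.56875002]] [ 467.85553041 -282.99391106] 30.249768449512345 17.012172810957907
[ 467.2277652  -283.29695553   12.        ] [-1.71792910e+01  6.35710254e-02  1.99677632e+02]
```

>>> {"op": "step_arm", "data": {
  "plan": [
    [[-0.0172,0,0,0,0],[0,0,0.03,-10.2,0],[0,0,0.04,-10.2,0],[0,0,0.04,-10.2,0],[0,0,0.04,0,0],[0,0,0.03,0,0],[0,0,0.0125,0,0],[0,0,0.008,0,0],[0,0,0,0,0],[0,0,0,0,0]]
  ]
}}

```text
time_s: 4.5
position: [467.4, -285.2, 11.9]
orientation: [[-0.955, -0.296, 0.001], [-0.296, 0.955, -0.001], [-0.001, -0.001, -1.0]]
force: [0.1, 0.1, -0.3]
opening: 44.2
finger_force: 0.0
```

```bash
python3 - <<'E'
from h import *
c=env.capture("wrist");cv2.imwrite("pics/w3.png",c["frame"][:,:,::-1]);s=env.sense();print(s["position"],s["orientation"].round(3).tolist(),s["joints"].round(3),s["opening"],s["force"])
E
```

```text
[ 467.34594128 -285.17049684   11.80472441] [[-0.955, -0.295, 0.001], [-0.295, 0.955, -0.001], [-0.001, -0.001, -1.0]] [-0.764  0.601  1.573  0.     0.966 -2.635] 43.95359222027134 [ 0.18877126  0.35714066 -1.07883743]
```

View pics/w3.png

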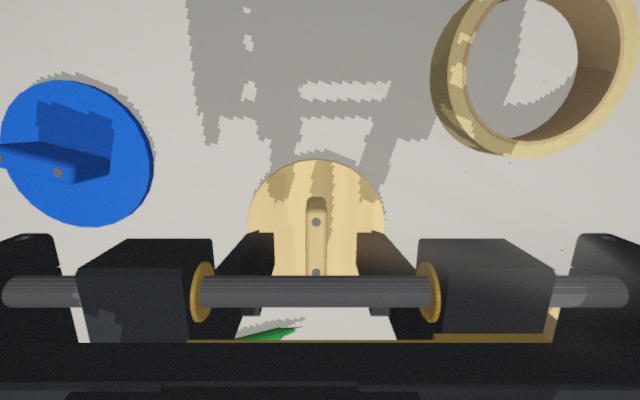

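The bar is vertical at column 316, midway between the fingers, so the alignment is good. I grip and lift.

>>> {"op": "step_arm", "data": {
  "plan": [
    [[0,0,0,0,1],[0,0,0,0,1],[0,0,0,0,1],[0,0,0,0,1],[0,0,0,0,1],[0,0,-0.03,0,1],[0,0,-0.06,0,1],[0,0,0,0,1]]
  ]
}}

```text
time_s: 5.55
position: [468.5, -286.3, 104.9]
orientation: [[-0.955, -0.296, 0.006], [-0.296, 0.955, -0.006], [-0.004, -0.007, -1.0]]
force: [1.3, -0.0, 0.3]
opening: 0.7
finger_force: 0.0
```

The fingers shut on nothing, so I look.

```bash
python3 - <<'E'
from h import *
c=env.capture("wrist");s=env.sense();print(s["position"],s["opening"],s["finger_force"],s["force"])
cv2.imwrite("pics/w4.png",c["frame"][:,:,::-1])
for n,c in(("wrist",c),("top",env.capture("top")),("scene",env.capture("scene"))):
  for k in cv2.findContours(wood(c["frame"]),cv2.RETR_EXTERNAL,cv2.CHAIN_APPROX_NONE)[0]:
    if cv2.contourArea(k)<200: continue
    P=ray(c,k[:,0,:],6)[:,:2].astype(np.float32);print(n,cv2.boundingRect(k),cv2.minAreaRect(P))
E
```

```text
[ 467.52819119 -285.34118449  102.44600899] 0.5907669719702995 0.0 [-0.2402925  -0.51771933 -1.62878423]
wrist (89, 334, 364, 9) ((638.7591552734375, -285.793701171875), (10.393342971801758, 401.0564270019531), 17.521440505981445)
wrist (340, 262, 8, 60) ((560.5177001953125, -225.9313201904297), (69.84223175048828, 7.014070987701416), 19.739032745361328)
wrist (283, 262, 8, 60) ((578.6358032226562, -283.5323791503906), (70.0351791381836, 7.114841938018799), 14.692164421081543)
wrist (437, 238, 59, 38) ((486.343994140625, -118.55613708496094), (61.519161224365234, 36.819190979003906), 58.10068893432617)
wrist (272, 146, 93, 91) ((465.55853271484375, -284.02740478515625), (87.25701141357422, 88.47386932373047), 28.34914207458496)
wrist (394, 19, 125, 125) ((340.2748718261719, -197.33616638183594), (100.64575958251953, 105.86425018310547), 54.9294319152832)
top (291, 191, 17, 18) ((496.94677734375, -123.92153930664062), (54.02918243408203, 57.49045181274414), 89.66268157958984)
top (169, 180, 61, 59) ((461.31109619140625, 212.31634521484375), (162.5531768798828, 182.1428680419922), 76.5
[... 695 characters left out ...]
8632812), (104.64584350585938, 163.70184326171875), 6.658934593200684)
scene (529, 153, 21, 22) ((1125.9383544921875, -509.97479248046875), (111.54660034179688, 51.61732482910156), 10.396591186523438)
scene (203, 134, 70, 53) ((465.981689453125, 210.75343322753906), (179.80690002441406, 183.78729248046875), 76.44745635986328)
scene (1, 132, 92, 56) ((-6.40447998046875, 623.1625366210938), (348.5719909667969, 215.20172119140625), 87.80802154541016)
scene (0, 112, 48, 47) ((21.531536102294922, 878.028564453125), (227.25547790527344, 147.62692260742188), 73.57842254638672)
scene (0, 101, 28, 21) ((27.359689712524414, 1045.926513671875), (100.63441467285156, 82.6436767578125), 7.191802501678467)
```

View pics/w4.png

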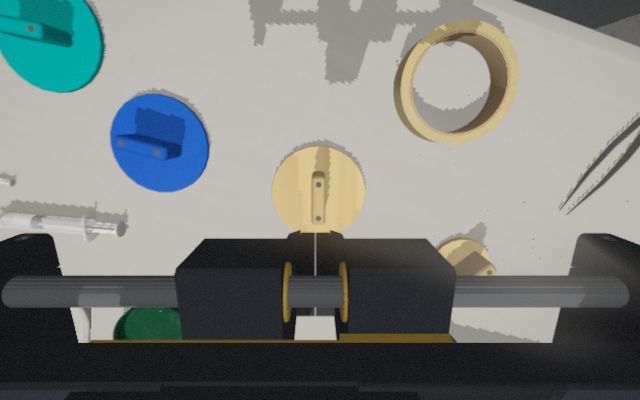

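The cover hasn't moved (465.6,-284). The fingers were still closing when I lifted, so I try again and wait for the grip.

>>> {"op": "step_arm", "data": {
  "plan": [
    [[0,0,0,0,0.4],[0,0,0,0,0.4],[0,0,0,0,0.4],[0,0,0,0,0.4],[0,0,0.03,0,0.4],[0,0,0.04,0,0.4],[0,0,0.015,0,0.4],[0,0,0.0055,0,0.4],[0,0,0,0,0.4],[0,0,0,0,1],[0,0,0,0,1],[0,0,0,0,1],[0,0,0,0,1],[0,0,0,0,1],[0,0,0,0,1]]
  ]
}}

```text
time_s: 7.58
position: [467.0, -284.9, 10.4]
orientation: [[-0.955, -0.295, -0.0], [-0.295, 0.955, 0.0], [0.0, 0.0, -1.0]]
force: [-0.1, 0.1, 0.4]
opening: 0.4
finger_force: 0.0
```

```bash
python3 - <<'E'
from h import *
w=env.capture("wrist");s=env.capture("scene");st=env.sense();print(st["position"],st["opening"])
print("tcp in wrist",proj(w,st["position"]),"tcp in scene",proj(s,st["position"]),proj(w,[466,-284,6]))
a=cv2.resize(w["frame"][120:340,180:460],(400,314),interpolation=cv2.INTER_CUBIC)
u,v=proj(s,st["position"])[0].astype(int)
b=cv2.resize(s["frame"][v-60:v+40,u-64:u+64],(400,314),interpolation=cv2.INTER_CUBIC)
cv2.imwrite("pics/w5.png",np.hstack([a,b])[:,:,::-1])
E
```

```text
[ 466.97504265 -284.88697095   10.41784262] 0.20741538339382806
tcp in wrist [[313.52005584 231.91011755]] tcp in scene [[348.87406678 246.0696373 ]] [[315.31485658 228.45624684]]
```

View pics/w5.png

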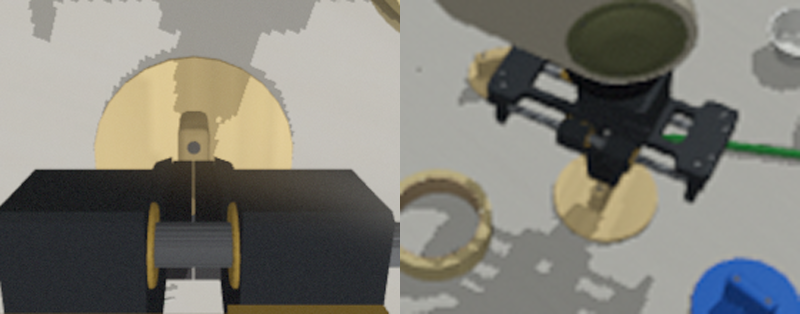

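The fingers' visible front edge ends at row ~230. That corresponds to tips at z≈34 rather than 10, so the fingers closed just above the bar. I open, feel downward in small steps and watch the force.

>>> {"op": "step_arm", "data": {
  "plan": [
    [[0,0,0,0,0.4],[0,0,0,0,0.4],[0,0,0,0,0.4],[0,0,0,0,0.4],[0,0,0,0,0.4],[0,0,0.002,0,0.4],[0,0,0.002,0,0.4],[0,0,0,0,0.4]]
  ]
}}

```text
time_s: 8.68
position: [466.9, -284.8, 6.2]
orientation: [[-0.955, -0.295, -0.0], [-0.295, 0.955, 0.0], [0.0, 0.0, -1.0]]
force: [0.1, -0.1, 0.1]
opening: 26.0
finger_force: 0.0
```

```bash
python3 - <<'E'
from h import *
s=env.sense();print(s["position"],s["opening"],s["force"],s["joints"].round(4))
w=env.capture("wrist");cv2.imwrite("pics/w6.png",cv2.resize(w["frame"][170:330,200:430],(690,480),interpolation=cv2.INTER_CUBIC)[:,:,::-1])
E
```

```text
[ 466.91024813 -284.82057269    6.2496781 ] 25.976213434737076 [ 0.13049723 -0.10654304  0.13808921] [-0.7643  0.6096  1.5775  0.      0.9549 -2.6349]
```

View pics/w6.png

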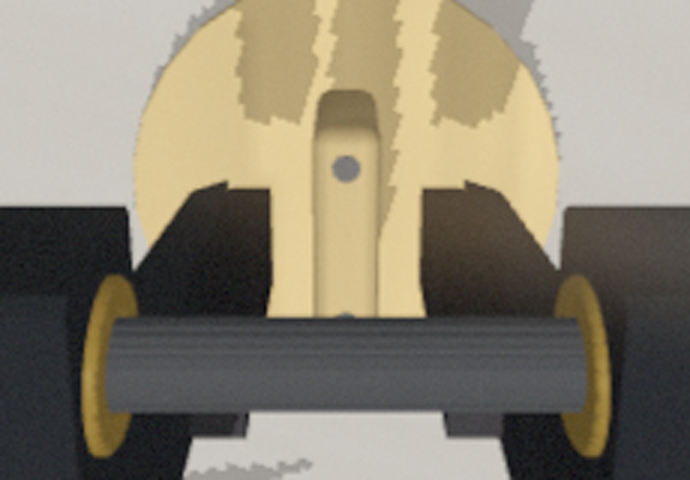

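The fingertips sit at z≈30–35: pad spacing 49.7 px for 26 mm, and their shadows stand well off the disc. So the real tips are about 25 mm above the reported TCP. No force yet, so I keep descending carefully, then grip.

>>> {"op": "step_arm", "data": {
  "plan": [
    [[0,0,0.005,0,0.4],[0,0,0.005,0,0.4],[0,0,0.003,0,0.4],[0,0,0.002,0,0.4],[0,0,0,0,0.4]]
  ]
}}

```text
time_s: 9.35
position: [466.9, -284.9, -8.7]
orientation: [[-0.955, -0.295, -0.0], [-0.295, 0.955, 0.0], [0.0, 0.0, -1.0]]
force: [0.8, -0.5, -0.0]
opening: 26.5
finger_force: 0.0
```

>>> {"op": "step_arm", "data": {
  "plan": [
    [[0,0,0,0,1],[0,0,0,0,1],[0,0,0,0,1],[0,0,0,0,1],[0,0,0,0,1]]
  ]
}}

```text
time_s: 9.98
position: [467.1, -284.9, -8.4]
orientation: [[-0.955, -0.295, 0.0], [-0.295, 0.955, -0.0], [-0.0, -0.0, -1.0]]
force: [-0.4, 0.5, 2.1]
opening: 12.1
finger_force: 30.0
```

Gripped: opening 12.1 mm at 30 N. The tool only turns about its own z, so I'll tilt the cover in the grip by pressing its raised-side rim onto the top of the keeper's outer edge (X≈-89 from seat). I lift, turn to the seat heading and carry it there.

>>> {"op": "step_arm", "data": {
  "plan": [
    [[0,0,-0.02,0,1],[0,0,-0.03,10.2,1],[0,0,-0.02,10.2,1],[0,0,0,10.2,1],[0.0196,0.0401,0,0,1],[0.0196,0.0401,0,0,1],[0.0196,0.0401,0,0,1],[0.0196,0.0401,0,0,1],[0.0196,0.0401,0,0,1],[0.0196,0.0401,0,0,1],[0.0196,0.0401,0,0,1],[0.0196,0.0401,0,0,1],[0.0196,0.0401,0,0,1],[0.0196,0.0401,0,0,1],[0.0196,0.0401,0,0,1],[0.0196,0.0401,0,0,1],[0,0,0,0,1]]
  ]
}}

```text
time_s: 12.1
position: [348.9, 239.6, 61.4]
orientation: [[-0.974, 0.228, -0.0], [0.228, 0.974, 0.0], [0.0, 0.0, -1.0]]
force: [0.8, -0.3, -1.1]
opening: 11.6
finger_force: 30.0
```

```bash
cat > t.py <<'E'
from h import *
s=env.sense();w=env.capture("wrist");R=s["orientation"];p=s["position"]
print(p.round(1),R.round(3).tolist(),s["opening"],s["finger_force"],s["force"].round(1),s["time_s"])
X=np.array([.9728,-.2317]);Y=np.array([.2317,.9728]);d=p[:2]-[473.4,207.8];print("rel seat X,Y",d@X,d@Y)
# near rim of disc in wrist: topmost wood pixel around central column above the grip
m=wood(w["frame"]);col=m[:,300:330];rows=np.where(col.mean(1)>127)[0]
runs=np.split(rows,np.where(np.diff(rows)>1)[0]+1);print("wood runs",[(r[0],r[-1]) for r in runs if len(r)>2])
h=27;z0=p[2]+8.4
for th in(0,5,10,12,15,18,20):
    t=np.radians(th)  # low edge towards -X; pivot at height h over centre
    c=np.array([0,0,z0+h])+np.array([np.sin(t)*h,0,-np.cos(t)*h])
    o=[]
    for q in((-45,0),(-45,6)):
        v=c+np.array([np.cos(t)*q[0]-np.sin(t)*q[1],0,np.sin(t)*q[0]+np.cos(t)*q[1]])
        P=np.r_[p[:2]+v[0]*X,v[2]];o.append(proj(w,P)[0].round(1).tolist())
    print(th,"near rim bottom/top px",o)
E
python3 t.py
```

```text
[348.9 239.6  61.4] [[-0.974, 0.228, -0.0], [0.228, 0.974, 0.0], [0.0, 0.0, -1.0]] 11.620216766101164 29.999822562094778 [ 0.8 -0.3 -1.1] 12.1
rel seat X,Y -128.45015190728822 2.1402964983727717
wood runs [(np.int64(164), np.int64(275)), (np.int64(340), np.int64(342))]
0 near rim bottom/top px [[314.8, 162.5], [314.9, 164.0]]
5 near rim bottom/top px [[314.8, 166.0], [314.8, 166.6]]
10 near rim bottom/top px [[314.8, 170.0], [314.8, 169.8]]
12 near rim bottom/top px [[314.8, 171.7], [314.8, 171.2]]
15 near rim bottom/top px [[314.8, 174.3], [314.8, 173.4]]
18 near rim bottom/top px [[314.8, 177.1], [314.8, 175.7]]
20 near rim bottom/top px [[314.8, 179.0], [314.8, 177.3]]
```

>>> {"op": "step_arm", "data": {
  "plan": [
    [[0,-0.002,0.02,-0.2,1],[0,0,0.017,0,1],[0,0,0.002,0,1],[0,0,0.0015,0,1],[0,0,0.0015,0,1],[0,0,0.0015,0,1],[0,0,0.0015,0,1],[0,0,0,0,1]]
  ]
}}

```text
time_s: 13.15
position: [348.7, 235.9, 17.1]
orientation: [[-0.974, 0.229, -0.001], [0.229, 0.974, 0.0], [0.001, 0.0, -1.0]]
force: [-4.5, 0.6, 7.8]
opening: 11.7
finger_force: 30.0
```

```bash
python3 t.py
```

```text
[348.7 235.9  17.1] [[-0.974, 0.229, -0.001], [0.229, 0.974, 0.0], [0.001, 0.0, -1.0]] 11.650054000879443 29.999818140640855 [-4.5  0.6  7.8] 13.15
rel seat X,Y -127.84795899103992 -1.5949587815696777
wood runs [(np.int64(167), np.int64(275)), (np.int64(307), np.int64(312)), (np.int64(340), np.int64(342))]
0 near rim bottom/top px [[314.8, 162.5], [314.8, 163.9]]
5 near rim bottom/top px [[314.8, 166.0], [314.8, 166.6]]
10 near rim bottom/top px [[314.8, 170.0], [314.8, 169.8]]
12 near rim bottom/top px [[314.8, 171.7], [314.8, 171.1]]
15 near rim bottom/top px [[314.7, 174.3], [314.8, 173.3]]
18 near rim bottom/top px [[314.7, 177.1], [314.7, 175.7]]
20 near rim bottom/top px [[314.7, 179.0], [314.7, 177.3]]
```

The cover is turning in the grip as planned: ~5.5° at 8 N. I press on.

>>> {"op": "step_arm", "data": {
  "plan": [
    [[0,0,0.0015,0,1],[0,0,0.0015,0,1],[0,0,0.0015,0,1],[0,0,0.0015,0,1],[0,0,0.0005,0,1],[0,0,0,0,1]]
  ]
}}

```text
time_s: 13.95
position: [347.8, 236.0, 10.5]
orientation: [[-0.974, 0.229, -0.002], [0.229, 0.974, 0.0], [0.002, -0.0, -1.0]]
force: [-8.2, 2.7, 9.3]
opening: 11.9
finger_force: 30.0
```

```bash
python3 t.py
```

```text
[347.8 236.   10.5] [[-0.974, 0.229, -0.002], [0.229, 0.974, 0.0], [0.002, -0.0, -1.0]] 11.943195522065427 30.000305715948343 [-8.2  2.7  9.3] 13.95
rel seat X,Y -128.69326478348688 -1.7107676260836306
wood runs [(np.int64(171), np.int64(275)), (np.int64(307), np.int64(322)), (np.int64(340), np.int64(342))]
0 near rim bottom/top px [[314.8, 162.4], [314.8, 163.8]]
5 near rim bottom/top px [[314.8, 166.0], [314.8, 166.5]]
10 near rim bottom/top px [[314.7, 169.9], [314.8, 169.7]]
12 near rim bottom/top px [[314.7, 171.6], [314.7, 171.1]]
15 near rim bottom/top px [[314.7, 174.3], [314.7, 173.3]]
18 near rim bottom/top px [[314.7, 177.0], [314.7, 175.6]]
20 near rim bottom/top px [[314.7, 178.9], [314.7, 177.3]]
```

>>> {"op": "step_arm", "data": {
  "plan": [
    [[0,0,0.0015,0,1],[0,0,0.0007,0,1],[0,0,0,0,1],[0,0,-0.02,0,1],[0,0,-0.02,0,1],[0,0,0,0,1]]
  ]
}}

```text
time_s: 14.75
position: [350.2, 236.0, 48.8]
orientation: [[-0.974, 0.229, 0.003], [0.229, 0.974, 0.001], [-0.003, 0.002, -1.0]]
force: [-0.4, 1.0, -0.4]
opening: 11.9
finger_force: 30.0
```

```bash
python3 t.py && python3 - <<'E'
from h import *
s=env.capture("scene");p=env.sense()["position"];u,v=proj(s,p)[0].astype(int);w=env.capture("wrist")
b=cv2.resize(s["frame"][max(v-60,0):v+60,max(u-64,0):u+64],(400,375),interpolation=cv2.INTER_CUBIC)
a=cv2.resize(w["frame"][130:350,197:432],(400,375),interpolation=cv2.INTER_CUBIC)
cv2.imwrite("pics/w7.png",np.hstack([a,b])[:,:,::-1])
E
```

```text
[350.2 236.   48.8] [[-0.974, 0.229, 0.003], [0.229, 0.974, 0.001], [-0.003, 0.002, -1.0]] 11.878847597876627 29.999871156178415 [-0.4  1.  -0.4] 14.75
rel seat X,Y -126.40425973988458 -1.0775588907406422
wood runs [(np.int64(172), np.int64(275)), (np.int64(307), np.int64(324)), (np.int64(340), np.int64(342))]
0 near rim bottom/top px [[314.8, 162.6], [314.8, 164.1]]
5 near rim bottom/top px [[314.8, 166.1], [314.8, 166.7]]
10 near rim bottom/top px [[314.7, 170.0], [314.8, 169.9]]
12 near rim bottom/top px [[314.7, 171.7], [314.8, 171.2]]
15 near rim bottom/top px [[314.7, 174.3], [314.7, 173.4]]
18 near rim bottom/top px [[314.7, 177.1], [314.7, 175.7]]
20 near rim bottom/top px [[314.7, 179.0], [314.7, 177.4]]
```

View pics/w7.png

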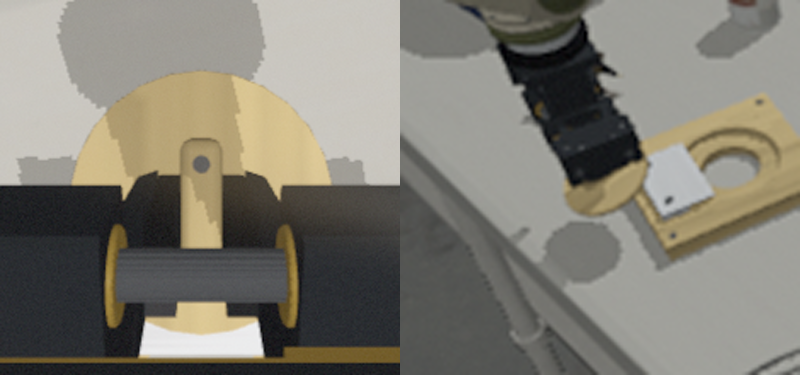

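The cover is tilted with the far side raised, and its far rim is now visible at row ~324. The near rim is at row 172 and the bar screw at about (316,226). I solve tilt and slip from these three rows.

```bash
python3 - <<'E'
from h import *
from scipy.optimize import least_squares
s=env.sense();w=env.capture("wrist");p=s["position"];X=np.array([.9728,-.2317])
def pt(th,dx,dz,q):
    c,n=np.cos(th),np.sin(th);v=(dx+c*q[0]-n*q[1], dz+n*q[0]+c*q[1]);return np.r_[p[:2]+v[0]*X,v[1]]
for far in((45,0),(45,6)):
  for nr in(172,173):
    f=lambda a:[proj(w,pt(*a,q))[0,1]-r for q,r in(((-45,6),nr),(far,324.5),((-15,36),225.8))]
    r=least_squares(f,[.2,7,p[2]+8]);print(far,nr,np.degrees(r.x[0]).round(1),"centre X rel TCP %.1f, z rel TCP %.1f"%(r.x[1],r.x[2]-p[2]),np.abs(r.fun).max())
    e=pt(*r.x,(-45,0));print("low edge X rel TCP",(e[:2]-p[:2])@X,"z rel",e[2]-p[2])
E
```

```text
(45, 0) 172 17.1 centre X rel TCP 6.0, z rel TCP 10.5 5.684341886080802e-14
low edge X rel TCP -36.979927122963545 z rel -2.7428863786096898
(45, 0) 173 17.6 centre X rel TCP 6.8, z rel TCP 9.2 5.684341886080802e-14
low edge X rel TCP -36.06341956294145 z rel -4.384245210995701
(45, 6) 172 15.9 centre X rel TCP 6.7, z rel TCP 6.5 1.7053025658242404e-13
low edge X rel TCP -36.599691610374784 z rel -5.816946992970877
(45, 6) 173 16.5 centre X rel TCP 7.5, z rel TCP 5.3 1.9895196601282805e-13
low edge X rel TCP -35.67085665871968 z rel -7.445172680581287
```

Tilt is ≈16°. Before inserting, I calibrate the low edge's height by lightly touching it on the keeper's top (z=29) on the way.

>>> {"op": "step_arm", "data": {
  "plan": [
    [[-0.03,0,0,0,1],[-0.042,0,0,0,1],[-0.03,0,0,0,1],[0,0,0.01,0,1],[0,0,0.001,0,1],[0,0,0,0,1]]
  ]
}}

```text
time_s: 15.7
position: [447.5, 212.7, 36.4]
orientation: [[-0.974, 0.228, -0.001], [0.228, 0.974, -0.0], [0.001, -0.001, -1.0]]
force: [-0.8, -0.0, -0.6]
opening: 11.6
finger_force: 30.0
```

>>> {"op": "step_arm", "data": {
  "plan": [
    [[0,0,0.001,0,1],[0,0,0.001,0,1],[0,0,0,0,1]]
  ]
}}

```text
time_s: 16.08
position: [448.6, 212.5, 34.8]
orientation: [[-0.974, 0.229, 0.0], [0.229, 0.974, 0.0], [-0.0, 0.0, -1.0]]
force: [0.3, -0.4, -0.7]
opening: 11.8
finger_force: 30.0
```

>>> {"op": "step_arm", "data": {
  "plan": [
    [[0,0,0.001,0,1],[0,0,0,0,1]]
  ]
}}

```text
time_s: 16.32
position: [448.7, 212.5, 33.7]
orientation: [[-0.973, 0.229, -0.0], [0.229, 0.973, -0.0], [0.0, -0.0, -1.0]]
force: [0.2, -0.1, -0.0]
opening: 11.9
finger_force: 30.0
```

>>> {"op": "step_arm", "data": {
  "plan": [
    [[0,0,0.001,0,1],[0,0,0,0,1]]
  ]
}}

```text
time_s: 16.58
position: [448.7, 212.5, 32.7]
orientation: [[-0.973, 0.229, -0.0], [0.229, 0.973, -0.0], [0.0, -0.0, -1.0]]
force: [-0.2, -0.5, -1.3]
opening: 11.7
finger_force: 30.0
```

>>> {"op": "step_arm", "data": {
  "plan": [
    [[0,0,0.001,0,1],[0,0,0,0,1]]
  ]
}}

```text
time_s: 16.82
position: [448.6, 212.5, 31.7]
orientation: [[-0.973, 0.229, -0.0], [0.229, 0.973, -0.0], [0.0, -0.0, -1.0]]
force: [0.3, -0.7, -1.7]
opening: 12.1
finger_force: 30.0
```

>>> {"op": "step_arm", "data": {
  "plan": [
    [[0,0,0.001,0,1],[0,0,0,0,1]]
  ]
}}

```text
time_s: 17.08
position: [448.7, 212.5, 30.7]
orientation: [[-0.974, 0.229, -0.0], [0.229, 0.974, -0.0], [0.0, -0.0, -1.0]]
force: [0.6, -0.6, -1.2]
opening: 11.9
finger_force: 30.0
```

>>> {"op": "step_arm", "data": {
  "plan": [
    [[0,0,0.001,0,1],[0,0,0,0,1]]
  ]
}}

```text
time_s: 17.32
position: [448.9, 212.5, 30.0]
orientation: [[-0.974, 0.229, 0.001], [0.229, 0.974, 0.0], [-0.0, 0.0, -1.0]]
force: [0.9, -0.7, 2.6]
opening: 11.7
finger_force: 30.0
```

>>> {"op": "step_arm", "data": {
  "plan": [
    [[0,0,0.001,0,1],[0,0,0,0,1]]
  ]
}}

```text
time_s: 17.58
position: [449.4, 212.5, 29.4]
orientation: [[-0.974, 0.229, 0.002], [0.229, 0.974, 0.0], [-0.002, 0.001, -1.0]]
force: [0.6, -0.8, 7.0]
opening: 11.6
finger_force: 30.0
```

>>> {"op": "step_arm", "data": {
  "plan": [
    [[0,0,0.001,0,1],[0,0,0,0,1]]
  ]
}}

```text
time_s: 17.82
position: [450.0, 212.4, 28.6]
orientation: [[-0.974, 0.229, 0.003], [0.229, 0.974, 0.0], [-0.003, 0.001, -1.0]]
force: [2.5, -1.8, 7.9]
opening: 12.1
finger_force: 30.0
```

Contact at TCP z≈30.2, so the low edge is about 1 mm below the TCP (≈15° tilt). Now I lift, pass beyond the keeper's inner edge, lower, then slide partly under.

>>> {"op": "step_arm", "data": {
  "plan": [
    [[0,0,-0.012,0,1],[-0.017,0.001,0,0,1],[-0.017,0,0,0,1],[0,0,0,0,1],[0,0,0.013,0,1],[0,0,0.009,0,1],[0,0,0.003,0,1],[0,0,0,0,1]]
  ]
}}

```text
time_s: 18.82
position: [481.8, 205.7, 14.5]
orientation: [[-0.974, 0.229, -0.001], [0.229, 0.974, -0.0], [0.001, -0.0, -1.0]]
force: [-0.0, 0.1, -1.3]
opening: 11.7
finger_force: 30.0
```

```bash
python3 t.py
```

```text
[481.8 205.7  14.5] [[-0.974, 0.229, -0.001], [0.229, 0.974, -0.0], [0.001, -0.0, -1.0]] 11.670215320769618 29.99751919414848 [-0.   0.1 -1.3] 18.825
rel seat X,Y 8.649689841011883 -0.06948751747475196
wood runs [(np.int64(36), np.int64(57)), (np.int64(171), np.int64(275)), (np.int64(307), np.int64(332)), (np.int64(340), np.int64(342))]
0 near rim bottom/top px [[314.8, 162.6], [314.8, 164.0]]
5 near rim bottom/top px [[314.8, 166.1], [314.8, 166.7]]
10 near rim bottom/top px [[314.8, 170.0], [314.8, 169.8]]
12 near rim bottom/top px [[314.8, 171.7], [314.8, 171.2]]
15 near rim bottom/top px [[314.7, 174.4], [314.8, 173.4]]
18 near rim bottom/top px [[314.7, 177.1], [314.7, 175.8]]
20 near rim bottom/top px [[314.7, 179.0], [314.7, 177.4]]
```

>>> {"op": "step_arm", "data": {
  "plan": [
    [[0.005,0,0,0,1],[0.005,0,0,0,1],[0,0,0,0,1]]
  ]
}}

```text
time_s: 19.25
position: [471.9, 208.1, 14.9]
orientation: [[-0.974, 0.228, -0.0], [0.228, 0.974, -0.0], [0.0, -0.0, -1.0]]
force: [0.8, -0.4, -1.7]
opening: 11.5
finger_force: 30.0
```

>>> {"op": "step_arm", "data": {
  "plan": [
    [[0,0,0.001,0,1],[0,0,0,0,1]]
  ]
}}

```text
time_s: 19.5
position: [472.4, 207.9, 13.7]
orientation: [[-0.973, 0.229, -0.0], [0.229, 0.973, -0.0], [0.0, -0.0, -1.0]]
force: [0.1, -0.4, 0.1]
opening: 11.7
finger_force: 30.0
```

>>> {"op": "step_arm", "data": {
  "plan": [
    [[0,0,0.001,0,1],[0,0,0,0,1]]
  ]
}}

```text
time_s: 19.75
position: [472.3, 207.9, 12.6]
orientation: [[-0.973, 0.229, -0.0], [0.229, 0.973, -0.0], [0.0, -0.0, -1.0]]
force: [-0.5, 1.0, -1.0]
opening: 11.9
finger_force: 30.0
```

>>> {"op": "step_arm", "data": {
  "plan": [
    [[0.004,0,0,0,1],[0.004,0,0,0,1],[0,0,0,0,1]]
  ]
}}

```text
time_s: 20.12
position: [464.1, 209.9, 12.8]
orientation: [[-0.974, 0.228, -0.0], [0.228, 0.974, -0.0], [0.0, -0.0, -1.0]]
force: [0.3, 0.6, -0.5]
opening: 12.2
finger_force: 30.0
```

>>> {"op": "step_arm", "data": {
  "plan": [
    [[0,0,0.001,0,1],[0,0,0,0,1]]
  ]
}}

```text
time_s: 20.38
position: [464.6, 209.8, 11.9]
orientation: [[-0.973, 0.229, 0.0], [0.229, 0.973, 0.0], [-0.0, 0.0, -1.0]]
force: [0.7, -0.2, 2.4]
opening: 11.8
finger_force: 30.0
```

```bash
python3 t.py
```

```text
[464.6 209.8  11.9] [[-0.973, 0.229, 0.0], [0.229, 0.973, 0.0], [-0.0, 0.0, -1.0]] 11.785726313541579 29.997606896795332 [ 0.7 -0.2  2.4] 20.375
rel seat X,Y -9.010986200971255 -0.04870510145968087
wood runs [(np.int64(72), np.int64(93)), (np.int64(203), np.int64(275)), (np.int64(307), np.int64(342))]
0 near rim bottom/top px [[314.8, 162.5], [314.8, 163.9]]
5 near rim bottom/top px [[314.8, 166.0], [314.8, 166.6]]
10 near rim bottom/top px [[314.8, 169.9], [314.8, 169.7]]
12 near rim bottom/top px [[314.7, 171.6], [314.8, 171.1]]
15 near rim bottom/top px [[314.7, 174.3], [314.7, 173.3]]
18 near rim bottom/top px [[314.7, 177.0], [314.7, 175.7]]
20 near rim bottom/top px [[314.7, 178.9], [314.7, 177.3]]
```

The low edge touches the recess floor under the keeper (2.4 N at TCP z 11.9, as predicted). Now I flatten it: lower while following +X.

>>> {"op": "step_arm", "data": {
  "plan": [
    [[-0.001,0,0.001,0,1],[-0.001,0,0.001,0,1],[-0.001,0,0.001,0,1],[-0.001,0,0.001,0,1],[0,0,0,0,1]]
  ]
}}

```text
time_s: 21.05
position: [468.3, 208.9, 7.7]
orientation: [[-0.973, 0.229, -0.0], [0.229, 0.973, 0.0], [0.0, -0.0, -1.0]]
force: [-2.3, 0.0, 4.0]
opening: 11.8
finger_force: 30.0
```

>>> {"op": "step_arm", "data": {
  "plan": [
    [[-0.001,0,0.001,0,1],[-0.001,0,0.001,0,1],[0,0,0,0,1]]
  ]
}}

```text
time_s: 21.42
position: [470.3, 208.4, 5.6]
orientation: [[-0.973, 0.229, -0.0], [0.229, 0.973, -0.0], [0.0, -0.0, -1.0]]
force: [-2.2, 1.5, 3.8]
opening: 11.7
finger_force: 30.0
```

>>> {"op": "step_arm", "data": {
  "plan": [
    [[-0.001,0,0.001,0,1],[-0.001,0,0.001,0,1],[0,0,0,0,1]]
  ]
}}

```text
time_s: 21.8
position: [472.4, 208.0, 3.7]
orientation: [[-0.974, 0.229, 0.0], [0.229, 0.974, -0.0], [-0.0, -0.0, -1.0]]
force: [-1.8, -0.2, 4.3]
opening: 11.8
finger_force: 30.0
```

>>> {"op": "step_arm", "data": {
  "plan": [
    [[0,0,0.0007,0,1],[0,0,0,0,1]]
  ]
}}

```text
time_s: 22.05
position: [472.7, 207.9, 3.2]
orientation: [[-0.974, 0.229, 0.001], [0.229, 0.974, -0.0], [-0.001, 0.0, -1.0]]
force: [0.2, -1.0, 4.4]
opening: 12.2
finger_force: 30.0
```

```bash
python3 t.py|head -3
```

```text
[472.7 207.9   3.2] [[-0.974, 0.229, 0.001], [0.229, 0.974, -0.0], [-0.001, 0.0, -1.0]] 12.215091529097718 30.00004503875971 [ 0.2 -1.   4.4] 22.05
rel seat X,Y -0.6947255946868742 -0.047070410334173224
wood runs [(np.int64(50), np.int64(73)), (np.int64(192), np.int64(275)), (np.int64(307), np.int64(342))]
```

>>> {"op": "step_arm", "data": {
  "plan": [
    [[0,0,0.0007,0,1],[0,0,0,0,1]]
  ]
}}

```text
time_s: 22.35
position: [473.1, 207.9, 2.7]
orientation: [[-0.974, 0.229, 0.002], [0.229, 0.974, -0.0], [-0.002, 0.0, -1.0]]
force: [-0.7, -0.9, 5.3]
opening: 12.0
finger_force: 30.0
```

>>> {"op": "step_arm", "data": {
  "plan": [
    [[0,0,0.0007,0,1],[0,0,0,0,1]]
  ]
}}

```text
time_s: 22.6
position: [473.4, 207.8, 2.1]
orientation: [[-0.974, 0.229, 0.003], [0.229, 0.974, -0.0], [-0.002, 0.001, -1.0]]
force: [0.2, -1.0, 6.4]
opening: 11.5
finger_force: 30.0
```

>>> {"op": "step_arm", "data": {
  "plan": [
    [[0,0,0.001,0,1],[0,0,0,0,1]]
  ]
}}

```text
time_s: 22.85
position: [473.7, 207.8, 1.4]
orientation: [[-0.974, 0.229, 0.003], [0.229, 0.974, -0.0], [-0.003, 0.001, -1.0]]
force: [0.6, -2.5, 8.6]
opening: 11.9
finger_force: 30.0
```

>>> {"op": "step_arm", "data": {
  "plan": [
    [[0,0,0.001,0,1],[0,0,0,0,1]]
  ]
}}

```text
time_s: 23.1
position: [473.8, 207.8, 1.4]
orientation: [[-0.974, 0.228, 0.004], [0.228, 0.974, -0.0], [-0.004, 0.001, -1.0]]
force: [-2.4, -2.8, 19.6]
opening: 11.8
finger_force: 30.0
```

```bash
python3 t.py|head -3
```

```text
[473.8 207.8   1.4] [[-0.974, 0.228, 0.004], [0.228, 0.974, -0.0], [-0.004, 0.001, -1.0]] 11.752945792371134 30.00082314480096 [-2.4 -2.8 19.6] 23.1
rel seat X,Y 0.4179272359015904 0.0624734448667578
wood runs [(np.int64(47), np.int64(70)), (np.int64(191), np.int64(275)), (np.int64(307), np.int64(342))]
```

The force jumped to 20 N with no further travel, so the cover is flat on the floor. I ease off, release and lift away.

>>> {"op": "step_arm", "data": {
  "plan": [
    [[0,0,-0.001,0,1],[0,0,-0.0007,0,0.3],[0,0,0,0,0.3],[0,0,0,0,0.3],[0,0,0,0,0.3],[0,0,0,0,0.3],[0,0,-0.01,0,0.3],[0,0,-0.04,0,0.3],[0,0,-0.05,0,0.3],[0.02,0,-0.06,0,0.3],[0.02,0,-0.05,0,0.3],[0,0,0,0,0.3],[0,0,0,0,0.3]]
  ]
}}

```text
time_s: 24.78
position: [433.3, 216.9, 210.4]
orientation: [[-0.974, 0.229, -0.0], [0.229, 0.974, -0.0], [0.0, -0.0, -1.0]]
force: [0.1, 0.4, -0.4]
opening: 30.8
finger_force: 0.0
```

```bash
python3 - <<'E'
from h import *
s=env.sense();print(s["position"],s["opening"],s["force"],s["time_s"])
w=env.capture("wrist");f=w["frame"];cv2.imwrite("pics/end.png",f[:,:,::-1])
print([proj(w,[473.4+dx*.9728,207.8-dx*.2317,z])[0].round(1).tolist() for dx,z in((0,18),(45,18),(53,20),(-33,29),(0,48))])
# grey dark gap / screws: find dark small blobs near the seat
u,v=proj(w,[473.4,207.8,30])[0].astype(int);g=cv2.cvtColor(f,cv2.COLOR_RGB2HSV)
roi=f[v-45:v+45,u-55:u+55];hs=cv2.cvtColor(roi,cv2.COLOR_RGB2HSV)
m=cv2.inRange(hs,(0,0,0),(180,75,150))
n,l,st,ce=cv2.connectedComponentsWithStats(m)
P=[]
for i in range(1,n):
    if 4<=st[i,4]<60: uv=ce[i]+[u-55,v-45];print(st[i,4],uv.round(1),ray(w,uv,48)[0].round(1))
E
```

```text
[433.29533643 216.94237439 210.36684543] 30.84693407400191 [ 0.14270652  0.37590801 -0.36573688] 24.775
[[314.9, 208.7], [314.8, 241.0], [314.8, 247.1], [315.0, 185.6], [314.9, 215.8]]
9 [315.1 201.7] [456.4 212.1  48. ]
8 [315.  225.5] [485.4 205.1  48. ]
```

The screw heads, cast onto z=48, are 29.9 mm apart (30.2 mm when it lay on the bench). Their midpoint is 2.6 mm from the seat, so the cover lies flat and centred, and the gripper is clear.

```bash
python3 -c "
from cell import env
print(env.hand_in())"
```

```text
the job is handed in; nothing more can be done
None
```

The larger cover is in the recess under the keeper plate, flat and about 2.6 mm off centre by my last camera measurement. The gripper is released and clear, and I handed the job in at about 25 s; no verdict came back.

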